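Hang up the headset and zero the tape counter

ROBOT

A 6-joint arm with a two-finger parallel gripper is mounted at the origin on the work surface. World frame = base frame: x ahead of the robot, y to its left, z up, the work surface at z = 0. Lengths are in m, angles in rad, forces in N, time in s.
With the tool pointing down it reaches from about 0.35 to 0.975 m from the base axis. Payload 4.9 kg.
Tool frame: the origin (TCP) lies midway between the tips of the shut fingers; the grasp point (between the pads) lies 19 mm behind it; z points along the fingers, y is the line along which they close (so a half turn about z gives the same grasp; the last joint's range is limited). The gripper opens to 85 mm and grips with 20 to 120 N. Pads are 22 mm wide; open, the fingers measure 114 mm over their backs; the gripper's body (76 mm by 85 mm) begins 54 mm behind the grasp point. The pads swing forward as they close: fully open they stand 13 mm farther back than shut.
Start: joints at [1.094, 0.053, 1.613, -0, 1.476, -0.119], TCP at [0.219, 0.585, 0.231] pointing down, gripper open.
Joint ranges: [-3.01, 3.01], [-1.01, 2.22], [0.06, 2.58], [-1.02, 4.17], [0.09, 2.62], [-3.14, 3.14]. Speed limits (rad/s): [2.57, 2.57, 3.14, 3.14, 3.14, 3.14].

INTERFACE

Orientations are given as a unit quaternion [w, x, y, z].
In Python, from plant import manip gives the robot as it stands.
- The arm moves only by the shell command python3 shift.py 'ROWS'. ROWS is a JSON object with one list for each field, all of the same length, 1 to 5, a row being the entries at one place: aperture (the opening from 0.0 (shut) to 1.0 (fully open)), sx, sy, sz (the shift in units of 50 mm), drx, dry, drz (a rotation vector in rad); each row shifts and turns the commanded pose from where the row before left it, along the tool's axes as they then stand; what a row does not reach is not made up. A row lasts 1/8 s, in which the tool goes at most 0.0625 m and 0.188 rad, less where a joint would pass 70% of its speed; a pose out of reach is approached as far as the arm can. The fingers move at their own pace and stop on an object; the grip force is fixed at half the most. Time passes only in rows, so rows that do not move let the fingers close. It prints the time, the measured TCP pose, the force, the opening and the grip force at its end. Input that does not fit is refused with a message, and nothing moves.
- manip.state(): the state, without advancing time (a new reading comes with each control period).
- manip.grab_frame(name): name is "scene" or "side" or "wrist"; returns the picture (420x560x3 uint8, red, green, blue); there is no depth.
- manip.camera_params(name): a dict with "intrinsics" (3x3 intrinsics, pixels), "k1" (the pictures are not rectified: a ray, as slopes to the right and down, at radius r is drawn at 1 + k1 r^2 times it, then the intrinsics apply), "xyz" and "orientation" of the camera in the world. Camera axes: x right, y down, z forward; pixel columns grow to the right and rows downward; lengths in m; the calibration is good to about 2 mm. A picture is of the moment at which its call begins: read the wrist's pose just before it. camera_params takes no time and is no camera call; for the wrist camera it gives the pose at the moment of the call.
- manip.job_done(): hands the job in; it is judged then, once.
The state is a dict: "time": time; "joint_pos": joint angles; "joint_vel": joint speeds; "joint_efforts": joint torques, N m; "tool_pos": TCP position; "tool_rot": TCP orientation; "contact_force": force on the tool from outside, world axes, zero at the start; "ft_torque": the same for the moment, N m; "gripper_width": opening from 0.0 (shut) to 1.0 (fully open); "grasp_force": force on a finger pad.
Only numpy, scipy, OpenCV 4.12 (cv2) and the standard library are available. Lean on these libraries where they do the work, as an engineer would, in place of code of your own. Each camera call takes 0.05 s, during which the arm holds its last target. There are 200 camera calls.

TASK

The listening session in the archive is over. Take the headset off the sloping wooden rest and hang it gently over the crossbar of the T-stand, its headband across the bar with one ear cup down either side, and let go of it; then turn the red reset knob on the tape player anticlockwise all the way back to its zero stop. Never ram or drop the headset, and leave the other things on the desk where they are.

Things in the scene. Friction and masses are not known exactly. Their poses are not given: they have to be found in the camera images.
- headset: Rigid headset, 0.15-0.23 kg: stiff black arch, an ear cup at each end. Origin: middle of the crown pad's underside. Own z points out through the crown, y from cup to cup, x is the normal of the arch's plane. Cups 56 mm along x, outer faces at y = +/-92 mm, 92 mm gap between their cushions, lower ends at z = -160 mm. It starts on the rest, z up the slope.
- crown (a point): Middle of the top of the headset's grey crown pad, same axes as the headset. The pad is 26 mm along x, 56 mm along y, 22 mm thick. Pinch it across x, fingers along -z (35 degrees off vertical at the start), fingertips 16 to 20 mm deep: a firm hold that still clears the bar later. At the start it juts 35 mm past the slope's upper edge, 177 mm above the desk, with free space around.
- rest: Fixed plywood book rest, 210 mm wide (y), 115 mm tall. Origin under its middle on the desk; its slope rises towards its own +x (away from the robot) at 55 degrees, 125 mm long, with a 42 mm lip at the low (-x) end on which the ear cups stand.
- stand: T-stand, fixed: foot of 150 mm diameter, 16 mm tall, post of 24 mm in the middle, aluminium crossbar on top. Origin under the foot's middle, on the desk. The bar is level, runs along the stand's own x, centred over the origin, 20 mm in diameter, 142 mm long over its black end caps of 28 mm diameter; both ends are free. Stand and headset meeting at more than 60 N is ramming.
- stand_collar (a point): Top of the black collar on the T-stand's post, 148 mm above the desk. Out of it slides the telescopic rod with the bar: the bar's top was left anywhere from 185 to 235 mm above the desk, and its height is not reported: feel for it with the headband, lowering slowly. The telescope is stiff (over 100 N) and does not yield to a gentle push.
- player: Fixed grey tape player, 200 x 150 x 55 mm tall; origin under its middle. The reset knob stands on its top, 45 mm from its middle towards its own -x.
- counter_grip (a point): On the reset knob's vertical axis at the height to grip it, 92 mm above the desk. The red knob has an upright bar grip 42 mm long, 14 mm thick, its top 99 mm above the desk, on a round skirt of 44 mm diameter whose top is 69 mm above the desk. This point turns with the knob: the long side of the bar grip lies along the point's own x, so the fingers close along its y.
- counter (a joint): Angle of the reset knob, rad. 0 = zero stop (a hard stop; the white mark on the knob then points to the player's own -x). It grows clockwise seen from above, up to 2.6; it starts from 1.75 to 2.5, too far for one wrist turn on most arms, so turn it anticlockwise in two or more grasps. Its friction is about 0.04 N m and it stays where it is left.
- tape_a: Bystander: clear cassette case with a blue card, 70 x 110 x 17 mm, lying flat; origin under its middle
- tape_b: Bystander: clear cassette case with an orange card, 70 x 110 x 17 mm, lying flat; origin under its middle
- mug: Bystander: blue mug, 80 mm wide, 90 mm tall; origin under its middle
- tape_roll: Bystander: brown roll of packing tape lying flat, 100 mm across, 48 mm tall; origin under its middle
- pen_cup: Bystander: dark steel pen cup, 76 mm wide, 100 mm tall; origin under its middle
- stapler: Bystander: blue and black stapler, 150 mm long (its x), 36 mm wide, about 60 mm tall; origin under its middle

How it is judged:
On the way, in this order (a step that is already met when the one before it is completed fails the run):
1. the headset hangs over the bar, let go (contact force between headset and stand above 0.7 N and contact force between the fingers and headset below 0.05 N and angle between headset's own z axis and vertical below 0.35 rad and angle between the x axis of headset and the x axis of stand, either way round below 0.5 rad and x of headset in the frame of stand between -0.055 and 0.055 m and y of headset in the frame of stand between -0.03 and 0.03 m and z of headset in the frame of stand between 0.175 and 0.25 m and linear speed of headset below 0.05 m/s and angular speed of headset below 0.6 rad/s), for 0.3 s.
2. the reset knob is back at its zero stop (value of joint counter below 0.06 rad), for 0.2 s.
At the end, for the whole second after the job is handed in: Headset at rest on the bar, not held: crown's underside 175-250 mm up, within 55 mm of the post along the bar and 30 mm across it, crown up within 0.35 rad, plane's normal within 0.5 rad of the bar; knob within 0.06 rad of its zero stop (all of step 1 and value of joint counter below 0.06 rad); the robot touches nothing.
It fails at once if the headset was rammed onto the stand (contact over 60 N) (contact force between headset and stand above 60 N).
It fails at once if the headset was dropped (faster than 0.5 m/s, as after a free fall of 13 mm, with no finger on it) (linear speed of headset above 0.5 m/s and contact force between the fingers and headset below 0.05 N).
It fails at once if another thing on the desk was moved by more than 30 mm (distance of any of tape_a, tape_b, mug, tape_roll, pen_cup, stapler from where it was at the start of the episode above 0.03 m).
It also fails if it takes over 72 s, if anything falls off the work surface, if the arm or the gripper's body presses on something with over 40 N, if the wrist force passes 120 N, or if a joint passes its speed limit or range.

## Working session

There is one attempt and no reset: what is moved stays moved. The work goes in short steps, Python scripts to look and compute and a shell command to move; the robot and the scene stay as the last step left them, time stands still between calls to the robot, and variables do not carry over. Pictures are saved under pics/ and viewed, at most 10 in all, crops included, and the job is handed in when it is done.

```bash
ls; mkdir -p pics
python3 - <<'E'
from plant import manip
import cv2,numpy as np
for n in("scene","side"):
    im=manip.grab_frame(n);cv2.imwrite(f"pics/{n}0.png",cv2.resize(im[:,:,::-1],(800,600),interpolation=cv2.INTER_CUBIC)); cv2.imwrite(f"pics/{n}0raw.png",im[:,:,::-1])
    print(n,manip.camera_params(n))
print(manip.state())
print(manip.camera_params("wrist"))
E
```

```text
pics
plant.py
shift.py
scene {'intrinsics': array([[534.25078552,   0.        , 283.17394633],
       [  0.        , 534.25078552, 210.32913846],
       [  0.        ,   0.        ,   1.        ]]), 'k1': 0.06935896688375615, 'xyz': array([ 1.54416463, -0.04877577,  1.31230659]), 'orientation': array([-0.25714547,  0.71719182,  0.61202072, -0.21199701])}
side {'intrinsics': array([[514.98995783,   0.        , 278.50707593],
       [  0.        , 514.98995783, 202.54768355],
       [  0.        ,   0.        ,   1.        ]]), 'k1': -0.026614085312818, 'xyz': array([-0.02743202,  1.31868096,  1.1172799 ]), 'orientation': array([ 0.10186629, -0.21247007,  0.86511802, -0.44277594])}
{'time': 0.1, 'joint_pos': array([ 1.09398579e+00,  5.33100432e-02,  1.61414913e+00,  1.15905256e-05,
        1.47599813e+00, -1.18957659e-01]), 'joint_vel': array([-3.55723043e-04, -8.29013353e-04, -1.73121543e-03,  5.65878225e-04,
        8.25115719e-06, -6.82665494e-04]), 'joint_efforts': array([-1.30628127e-04, -3.94904494e+01, -3.71363926e+01, -1.61825342e-04,
        3.90785848e-03, -1.72014143e-05]), 'tool_pos': array([0.21862818, 0.58491691, 0.23017857]), 'tool_rot': array([-2.79150096e-04,  1.77973721e-01,  9.84034799e-01, -8.89571195e-04]), 'contact_force': array([ 0.26000119, -0.16995448, -0.16932259]), 'ft_torque': array([-0.04073847,  0.02349926,  0.00376741]), 'grasp_force': 0.0, 'gripper_width': 0.9987647489352084}
{'intrinsics': array([[339.93874623,   0.        , 283.24407603],
       [  0.        , 339.93874623, 212.58880242],
       [  0.        ,   0.        ,   1.        ]]), 'k1': 0.023031165793778258, 'xyz': array([0.14237819, 0.61408487, 0.37397289]), 'orientation': array([0.13236614, 0.81093803, 0.56265919, 0.09095799])}
```

View pics/scene0.png

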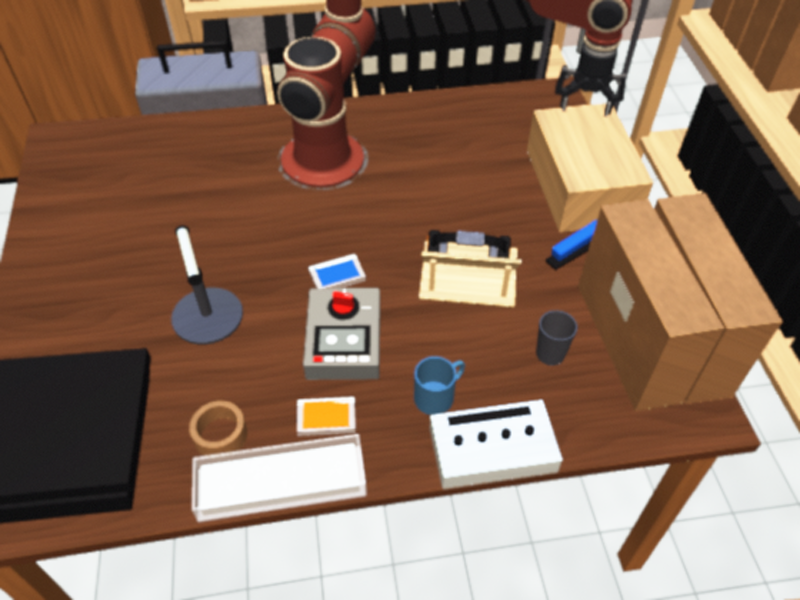

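View pics/side0.png

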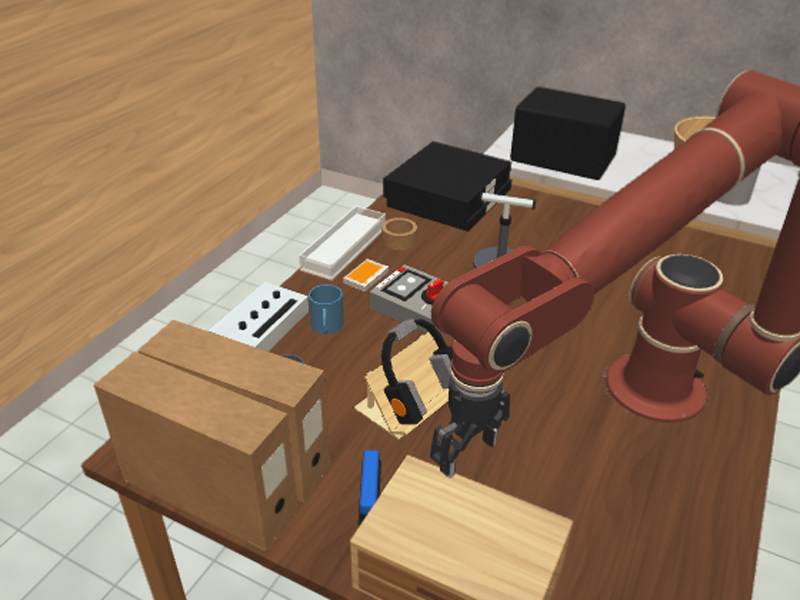

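```bash
cat > h.py <<'E'
import numpy as np,cv2
from scipy.spatial.transform import Rotation as R
from plant import manip
def rot(q): q=np.asarray(q);return R.from_quat(q[[1,2,3,0]])
def ray(c,uv):
    K=c["intrinsics"];d=np.array([(uv[0]-K[0,2])/K[0,0],(uv[1]-K[1,2])/K[1,1]]);s=d.copy()
    for _ in range(20): s=d/(1+c["k1"]*(s@s))
    v=rot(c["orientation"]).apply([*s,1]);return np.array(c["xyz"]),v/np.linalg.norm(v)
def tri(*cu):
    A=np.zeros((3,3));b=np.zeros(3);L=[ray(c,u) for c,u in cu]
    for o,v in L: P=np.eye(3)-np.outer(v,v);A+=P;b+=P@o
    p=np.linalg.solve(A,b);return p,[np.linalg.norm(np.cross(p-o,v)) for o,v in L]
def atz(c,u,z): o,v=ray(c,u);return o+v*(z-o[2])/v[2]
def proj(c,p):
    K=c["intrinsics"];q=rot(c["orientation"]).inv().apply(np.asarray(p)-c["xyz"]);s=q[:2]/q[2];s=s*(1+c["k1"]*(s@s));return s*K[0,0]+K[:2,2]
def tiles(specs,out):  # (im,u0,v0) 100x75 ->400x300
    t=[]
    for im,u,v in specs:
        a=cv2.resize(im[v:v+75,u:u+100],(400,300),interpolation=cv2.INTER_CUBIC)
        for k in range(1,10): cv2.line(a,(k*40,0),(k*40,4),(0,255,0));cv2.line(a,(0,k*40),(4,k*40),(0,255,0))
        a[:,-1]=a[-1]=255;t.append(a)
    cv2.imwrite(out,np.vstack([np.hstack(t[:2]),np.hstack(t[2:])]))
E
python3 - <<'E'
from h import *
s=cv2.imread("pics/scene0raw.png");d=cv2.imread("pics/side0raw.png")
tiles([(s,285,150),(s,195,190),(s,95,150),(s,95,185)],"pics/ts.png")
tiles([(d,250,215),(d,250,165),(d,310,125),(s,195,155)],"pics/td.png")
E
```

```text
(no output)
```

View pics/ts.png

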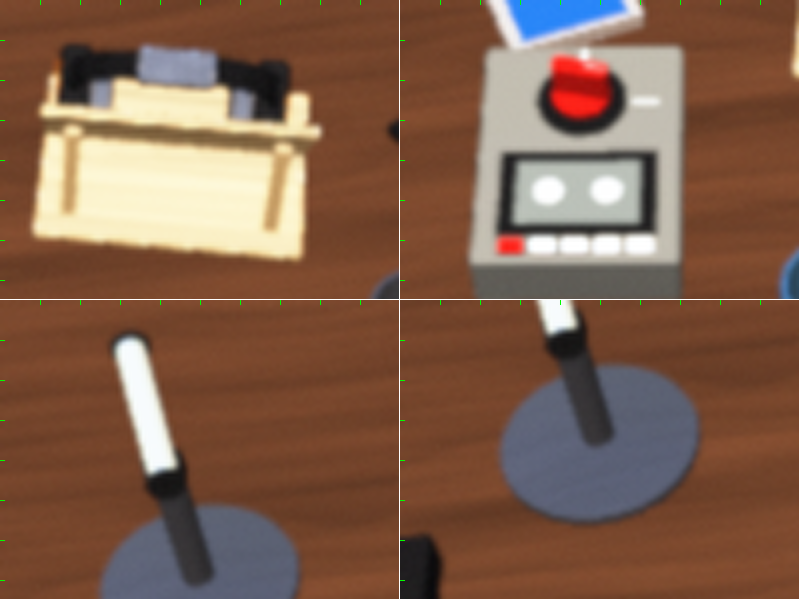

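View pics/td.png

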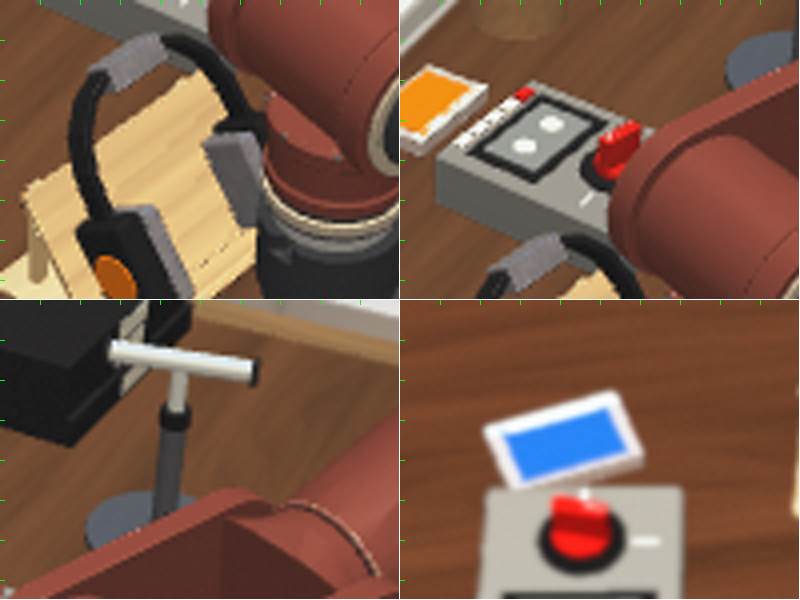

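Run:
```python
from h import *
np.set_printoptions(precision=4,suppress=True)
S=manip.camera_params("scene");D=manip.camera_params("side")
t=lambda u,v,U,V,ou=0,ov=0:(U+(u-ou)/4,V+(v-ov)/4)
# player
for p in[(487,47),(683,48),(470,263),(683,263)]: print("player",atz(S,t(*p,195,190,400),.055))
print("skirt",atz(S,t(582,100,195,190,400),.069))
print("dash",atz(S,t(645,101,195,190,400),.055),"dot",atz(S,t(585,52,195,190,400),.055))
print("foot",atz(S,t(599,443,95,185,400,300),.016))
far=t(130,343,95,150,0,300);near=t(166,483,95,150,0,300)
print("bar far",tri((S,far),(D,t(254,372,310,125,0,300))),"near",tri((S,near),(D,t(110,350,310,125,0,300))))
for z in(.2,.21,.22): a,b=atz(S,far,z),atz(S,near,z);print(z,a,b,np.linalg.norm(a-b),(a+b)/2)
print("crown",tri((S,t(177,67,285,150)),(D,t(128,62,250,215))),atz(S,t(177,67,285,150),.177))
from scipy.optimize import least_squares
cor=np.array([[-.013,-.028,0],[-.013,.028,0],[.013,.028,0],[.013,-.028,0]])
obs=[t(*p,285,150) for p in[(140,47),(216,52),(214,87),(138,81)]]
def pose(q): return R.from_euler("ZY",[q[3],np.radians(35)]),q[:3]
def f(q):
    r,o=pose(q);e=[proj(S,o+r.apply(c))-u for c,u in zip(cor,obs)]
    return np.ravel(e)
for z in (.177,):
    q=least_squares(lambda p:np.r_[f([p[0],p[1],z,p[2]])],[.5,.2,0]);print(q.x,q.cost)
    r,o=pose([q.x[0],q.x[1],z,q.x[2]])
    for c in cor:
        for dz in(0,-.022):
            u=proj(D,o+r.apply(c+[0,0,dz]));print(c,dz,(u-[250,215])*4)
```

```text
player [ 0.4797 -0.0673  0.055 ]
player [0.5034 0.0805 0.055 ]
player [ 0.6761 -0.0957  0.055 ]
player [0.6994 0.0527 0.055 ]
skirt [ 0.5533 -0.002   0.069 ]
dash [0.5503 0.0451 0.055 ] dot [0.496 0.006 0.055]
foot [ 0.4888 -0.2899  0.016 ]
bar far (array([ 0.4078, -0.3044,  0.1973]), [np.float64(0.0006741232034682493), np.float64(0.0006741232034683373)]) near (array([ 0.5407, -0.2804,  0.195 ]), [np.float64(0.0029116997379668697), np.float64(0.0029116997379668766)])
0.2 [ 0.4114 -0.3033  0.2   ] [ 0.5484 -0.2774  0.2   ] 0.13951461229670079 [ 0.4799 -0.2903  0.2   ]
0.21 [ 0.4215 -0.301   0.21  ] [ 0.5574 -0.2753  0.21  ] 0.138260330308109 [ 0.4895 -0.2882  0.21  ]
0.22 [ 0.4317 -0.2987  0.22  ] [ 0.5663 -0.2733  0.22  ] 0.13700604831951707 [ 0.499 -0.286  0.22 ]
crown (array([0.4897, 0.2717, 0.1684]), [np.float64(0.0021357809002175996), np.float64(0.0021357809002176065)]) [0.4998 0.2704 0.177 ]
[ 0.4995  0.2705 -0.2476] 0.046763732300526065
[-0.013 -0.028  0.   ] 0 [150.7429  29.8237]
[-0.013 -0.028  0.   ] -0.022 [163.2348  56.278 ]
[-0.013  0.028  0.   ] 0 [99.8297 65.6038]
[-0.013  0.028  0.   ] -0.022 [112.7462  92.5736]
[0.013 0.028 0.   ] 0 [77.7748 69.0702]
[0.013 0.028 0.   ] -0.022 [90.5764 95.67  ]
[ 0.013 -0.028  0.   ] 0 [128.513   33.6836]
[ 0.013 -0.028  0.   ] -0.022 [140.8988  59.7822]
```

```bash
cat >> h.py <<'E'
np.set_printoptions(precision=4,suppress=True)
def go(p,Rt,s=None,vmax=.055,wmax=.17):
    if s is None: st=manip.state();s=(st["tool_pos"],rot(st["tool_rot"]))
    P=s[1].inv().apply(np.asarray(p)-s[0]);w=(s[1].inv()*Rt).as_rotvec()
    N=int(max(1,np.ceil(np.linalg.norm(P)/vmax),np.ceil(np.linalg.norm(w)/wmax)))
    A=sum(R.from_rotvec(w/N*k).as_matrix() for k in range(N))
    print("N",N,"row",np.linalg.solve(A,P).round(4),(w/N).round(4));return np.asarray(p),Rt
def hrot(yaw,tilt,sg=1):  # tool rot for headset yaw/tilt
    h=R.from_euler("ZY",[yaw,tilt]).as_matrix();return R.from_matrix(np.c_[np.cross(sg*h[:,0],-h[:,2]),sg*h[:,0],-h[:,2]])
E
python3 - <<'E'
from h import *
S=manip.camera_params("scene")
print("box corner",atz(S,(420,147),.3),atz(S,(420,147),.2))
st=manip.state();print(rot(st["tool_rot"]).as_matrix())
for sg in(1,-1):
    T=hrot(-.2476,np.radians(35),sg);print(sg,T.as_matrix())
    a=go([.30,.36,.36],rot(st["tool_rot"]));
    c=np.array([.4995,.2705,.177]);b=go(c-T.as_matrix()[:,2]*.15,T,a)
E
```

```text
box corner [0.5789 0.4923 0.3   ] [0.4836 0.5457 0.2   ]
[[-0.9367  0.3503 -0.0009]
 [ 0.3503  0.9366 -0.0017]
 [ 0.0002 -0.0019 -1.    ]]
1 [[ 0.2451  0.7942 -0.5561]
 [ 0.9695 -0.2008  0.1406]
 [-0.     -0.5736 -0.8192]]
N 5 row [-0.031  -0.0365 -0.0259] [0. 0. 0.]
N 10 row [-0.0274  0.0205 -0.0016] [0.0495 0.0446 0.1411]
-1 [[-0.2451 -0.7942 -0.5561]
 [-0.9695  0.2008  0.1406]
 [ 0.      0.5736 -0.8192]]
N 5 row [-0.031  -0.0365 -0.0259] [0. 0. 0.]
N 11 row [-0.023  -0.0222 -0.0027] [-0.0418  0.0464 -0.1476]
```

The manual's scale: shifts go in units of 50 mm. Converting my numbers, -0.0365 m is -0.73, -0.031 m is -0.62.

```bash
python3 shift.py '{"aperture":[1,1,1,1,1],"sx":[-0.62,-0.62,-0.62,-0.62,-0.62],"sy":[-0.73,-0.73,-0.73,-0.73,-0.73],"sz":[-0.52,-0.52,-0.52,-0.52,-0.52],"drx":[0,0,0,0,0],"dry":[0,0,0,0,0],"drz":[0,0,0,0,0]}'
python3 shift.py '{"aperture":[1,1,1,1,1],"sx":[-0.548,-0.548,-0.548,-0.548,-0.548],"sy":[0.41,0.41,0.41,0.41,0.41],"sz":[-0.032,-0.032,-0.032,-0.032,-0.032],"drx":[0.0495,0.0495,0.0495,0.0495,0.0495],"dry":[0.0446,0.0446,0.0446,0.0446,0.0446],"drz":[0.1411,0.1411,0.1411,0.1411,0.1411]}'
python3 shift.py '{"aperture":[1,1,1,1,1],"sx":[-0.548,-0.548,-0.548,-0.548,-0.548],"sy":[0.41,0.41,0.41,0.41,0.41],"sz":[-0.032,-0.032,-0.032,-0.032,-0.032],"drx":[0.0495,0.0495,0.0495,0.0495,0.0495],"dry":[0.0446,0.0446,0.0446,0.0446,0.0446],"drz":[0.1411,0.1411,0.1411,0.1411,0.1411]}'
python3 - <<'E'
from h import *
T=hrot(-.2476,np.radians(35),1);c=np.array([.4995,.2705,.177])
print(manip.state()["joint_pos"])
go(c-T.as_matrix()[:,2]*.15,T)
E
```

```text
time: 0.72
tool_pos: [0.3002, 0.3586, 0.3616]
tool_rot: [-0.0, 0.178, 0.984, -0.0]
contact_force: [0.8, 0.3, 0.1]
gripper_width: 1.003
grasp_force: 0.0
time: 1.35
tool_pos: [0.4679, 0.3602, 0.3479]
tool_rot: [-0.129, 0.505, 0.848, -0.1]
contact_force: [0.7, 0.5, 0.2]
gripper_width: 0.997
grasp_force: 0.0
time: 1.98
tool_pos: [0.5838, 0.2493, 0.2995]
tool_rot: [-0.238, 0.754, 0.584, -0.185]
contact_force: [-0.7, -0.1, 0.1]
gripper_width: 1.003
grasp_force: 0.0
[0.179  0.3767 1.2117 0.2827 2.1038 0.5064]
N 1 row [-0.0001 -0.001   0.0002] [-0.002  -0.0025 -0.0037]
```

Run:
```python
from h import *
import json
def cap(n,tag):
    c=manip.camera_params(n);im=manip.grab_frame(n)[:,:,::-1].copy();cv2.imwrite(f"pics/{tag}.png",im)
    json.dump({k:np.asarray(v).tolist() for k,v in c.items()},open(f"pics/{tag}.json","w"));return c,im
c,im=cap("wrist","w1")
T=R.from_euler("ZY",[-.2476,np.radians(35)]);o=np.array([.4995,.2705,.177])
for x in(-.013,.013):
    for y in(-.028,.028): print(x,y,proj(c,o+T.apply([x,y,0])))
```

```text
-0.013 -0.028 [269.2414 225.2306]
-0.013 0.028 [268.1758 164.9142]
0.013 -0.028 [297.4289 225.1604]
0.013 0.028 [298.055  164.8225]
```

View pics/w1.png

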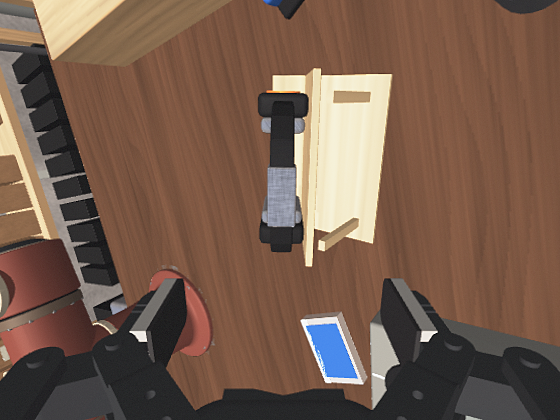

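In the tool's units: -0.001 m is -0.02, 0.045 m is 0.9.

```bash
python3 shift.py '{"aperture":[1,1,1,1,1],"sx":[-0.02,0,0,0,0],"sy":[0,0,0,0,0],"sz":[0.9,0.9,0.6,0.4,0.3],"drx":[0,0,0,0,0],"dry":[0,0,0,0,0],"drz":[0,0,0,0,0]}' 
python3 shift.py '{"aperture":[1,1],"sx":[0,0],"sy":[0,0],"sz":[0.3,0],"drx":[0,0],"dry":[0,0],"drz":[0,0]}'
python3 shift.py '{"aperture":[0,0,0,0,0],"sx":[0,0,0,0,0],"sy":[0,0,0,0,0],"sz":[0,0,0,0,0],"drx":[0,0,0,0,0],"dry":[0,0,0,0,0],"drz":[0,0,0,0,0]}'; python3 shift.py '{"aperture":[0,0],"sx":[0,0],"sy":[0,0],"sz":[0,0],"drx":[0,0],"dry":[0,0],"drz":[0,0]}'
python3 - <<'E'
from h import *
T=R.from_euler("ZY",[-.2476,np.radians(35)]);o=np.array([.4995,.2705,.177])
s=manip.state();print(T.inv().apply(s["tool_pos"]-o)); go(*[s["tool_pos"],hrot(-.2476,np.radians(35))])
E
```

```text
time: 2.65
tool_pos: [0.4965, 0.2712, 0.1731]
tool_rot: [-0.238, 0.752, 0.586, -0.184]
contact_force: [-0.5, -0.0, 0.1]
gripper_width: 1.001
grasp_force: 0.0
time: 2.9
tool_pos: [0.488, 0.2732, 0.1608]
tool_rot: [-0.238, 0.752, 0.586, -0.184]
contact_force: [-0.4, 0.3, 0.5]
gripper_width: 1.004
grasp_force: 0.0
time: 3.52
tool_pos: [0.4888, 0.2732, 0.1623]
tool_rot: [-0.238, 0.752, 0.586, -0.184]
contact_force: [-0.6, -0.5, 4.2]
gripper_width: 0.29
grasp_force: 59.7
time: 3.78
tool_pos: [0.4889, 0.2732, 0.1623]
tool_rot: [-0.238, 0.752, 0.586, -0.184]
contact_force: [0.8, -0.4, 4.6]
gripper_width: 0.288
grasp_force: 59.8
[-0.0006  0.     -0.0183]
N 1 row [0. 0. 0.] [ 0.001  -0.0019  0.0013]
```

```bash
python3 shift.py '{"aperture":[0,0,0,0,0],"sx":[0,0,0,0,0],"sy":[-0.02,-0.08,-0.16,-0.2,-0.2],"sz":[-0.2,-0.5,-0.7,-0.8,-0.8],"drx":[0,0,0,0,0],"dry":[0,0,0,0,0],"drz":[0,0,0,0,0]}'
python3 - <<'E'
from h import *
T=hrot(.187,0)
s=manip.state();R0=rot(s["tool_rot"]);p=s["tool_pos"]
a=go([p[0]-.05,p[1]-.02,.42],R0,vmax=.05)
go([.4888,-.29,.44],T,a,vmax=.05,wmax=.1)
E
```

```text
time: 4.4
tool_pos: [0.5463, 0.2583, 0.3035]
tool_rot: [-0.237, 0.753, 0.586, -0.184]
contact_force: [0.4, 0.9, -2.2]
gripper_width: 0.291
grasp_force: 59.0
N 3 row [-0.0105 -0.0341 -0.0235] [0. 0. 0.]
N 11 row [-0.0483  0.0007 -0.0034] [-0.0545 -0.0122 -0.0382]
```

```bash
python3 shift.py '{"aperture":[0,0,0],"sx":[-0.21,-0.21,-0.21],"sy":[-0.68,-0.68,-0.68],"sz":[-0.47,-0.47,-0.47],"drx":[0,0,0],"dry":[0,0,0],"drz":[0,0,0]}' 
python3 shift.py '{"aperture":[0,0,0,0,0],"sx":[-0.966,-0.966,-0.966,-0.966,-0.966],"sy":[0.014,0.014,0.014,0.014,0.014],"sz":[-0.068,-0.068,-0.068,-0.068,-0.068],"drx":[-0.0545,-0.0545,-0.0545,-0.0545,-0.0545],"dry":[-0.0122,-0.0122,-0.0122,-0.0122,-0.0122],"drz":[-0.0382,-0.0382,-0.0382,-0.0382,-0.0382]}' 
python3 shift.py '{"aperture":[0,0,0,0,0],"sx":[-0.966,-0.966,-0.966,-0.966,-0.966],"sy":[0.014,0.014,0.014,0.014,0.014],"sz":[-0.068,-0.068,-0.068,-0.068,-0.068],"drx":[-0.0545,-0.0545,-0.0545,-0.0545,-0.0545],"dry":[-0.0122,-0.0122,-0.0122,-0.0122,-0.0122],"drz":[-0.0382,-0.0382,-0.0382,-0.0382,-0.0382]}'
python3 - <<'E'
from h import *
go([.4888,-.29,.44],hrot(.187,0))
E
```

```text
time: 4.78
tool_pos: [0.496, 0.238, 0.4199]
tool_rot: [-0.237, 0.753, 0.586, -0.184]
contact_force: [0.6, -0.3, -2.0]
gripper_width: 0.29
grasp_force: 59.3
time: 5.4
tool_pos: [0.4663, -0.0031, 0.4277]
tool_rot: [-0.131, 0.712, 0.682, -0.101]
contact_force: [0.5, 0.3, -1.2]
gripper_width: 0.292
grasp_force: 59.3
time: 6.02
tool_pos: [0.4805, -0.2443, 0.4363]
tool_rot: [-0.022, 0.652, 0.758, -0.017]
contact_force: [0.8, -0.5, -2.8]
gripper_width: 0.287
grasp_force: 59.3
N 1 row [-0.0463  0.0011 -0.0043] [-0.0532 -0.0119 -0.0369]
```

Then settle and look at the grip and alignment with the side and wrist cameras.

In the tool's units: -0.0463 m is -0.926, -0.0043 m is -0.086.

```bash
python3 shift.py '{"aperture":[0,0],"sx":[-0.926,0],"sy":[0.022,0],"sz":[-0.086,0],"drx":[-0.0532,0],"dry":[-0.0119,0],"drz":[-0.0369,0]}'
python3 - <<'E'
from h import *
a=manip.grab_frame("scene")[:,:,::-1];b=manip.grab_frame("side")[:,:,::-1]
cv2.imwrite("pics/c2.png",np.hstack([cv2.resize(a[60:260,60:260],(400,400)),cv2.resize(b[60:260,260:460],(400,400))]))
E
```

```text
time: 6.28
tool_pos: [0.488, -0.2911, 0.4392]
tool_rot: [-0.001, 0.64, 0.768, -0.001]
contact_force: [0.5, 0.4, -3.0]
gripper_width: 0.287
grasp_force: 59.3
```

View pics/c2.png

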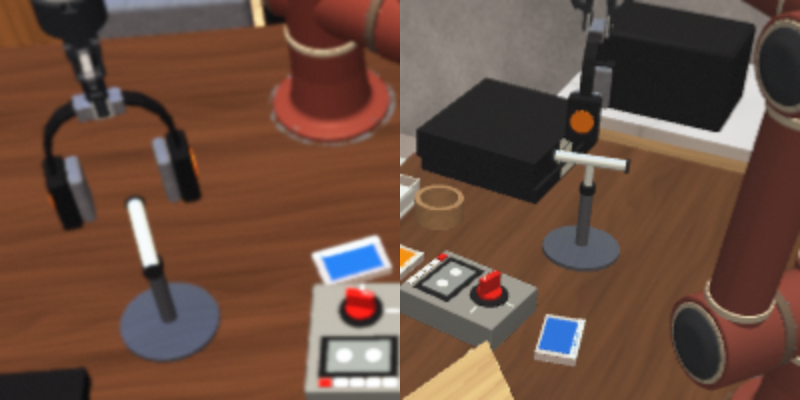

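In the tool's units: 0.04 m is 0.8, 0.03 m is 0.6.

```bash
python3 shift.py '{"aperture":[0,0,0,0,0],"sx":[0,0,0,0,0],"sy":[0,0,0,0,0],"sz":[0.6,0.8,0.8,0.8,0.4],"drx":[0,0,0,0,0],"dry":[0,0,0,0,0],"drz":[0,0,0,0,0]}' 
python3 shift.py '{"aperture":[0,0,0,0],"sx":[0,0,0,0],"sy":[0,0,0,0],"sz":[0.24,0.08,0.04,0.04],"drx":[0,0,0,0],"dry":[0,0,0,0],"drz":[0,0,0,0]}' 
for i in 1; do python3 shift.py '{"aperture":[0,0,0],"sx":[0,0,0],"sy":[0,0,0],"sz":[0.04,0.04,0.04],"drx":[0,0,0],"dry":[0,0,0],"drz":[0,0,0]}'; done
```

```text
time: 7.0
tool_pos: [0.4878, -0.2864, 0.2673]
tool_rot: [-0.003, 0.638, 0.77, -0.001]
contact_force: [-0.5, -0.0, -0.9]
gripper_width: 0.291
grasp_force: 59.3
time: 7.5
tool_pos: [0.4889, -0.2887, 0.2517]
tool_rot: [0.0, 0.639, 0.77, -0.0]
contact_force: [0.9, -1.1, -1.9]
gripper_width: 0.294
grasp_force: 59.3
time: 7.88
tool_pos: [0.4884, -0.2883, 0.2443]
tool_rot: [-0.001, 0.639, 0.77, -0.0]
contact_force: [-0.3, 0.6, -2.6]
gripper_width: 0.287
grasp_force: 59.3
```

```bash
for i in 1; do python3 shift.py '{"aperture":[0,0],"sx":[0,0],"sy":[0,0],"sz":[0.04,0.04],"drx":[0,0],"dry":[0,0],"drz":[0,0]}'; done
python3 shift.py '{"aperture":[0,0],"sx":[0,0],"sy":[0,0],"sz":[0.04,0.04],"drx":[0,0],"dry":[0,0],"drz":[0,0]}'
python3 shift.py '{"aperture":[0,0],"sx":[0,0],"sy":[0,0],"sz":[0.04,0.04],"drx":[0,0],"dry":[0,0],"drz":[0,0]}'
```

```text
time: 8.12
tool_pos: [0.4884, -0.2883, 0.2401]
tool_rot: [-0.001, 0.639, 0.77, -0.0]
contact_force: [0.3, 0.5, -1.8]
gripper_width: 0.29
grasp_force: 59.3
time: 8.38
tool_pos: [0.4884, -0.2883, 0.2362]
tool_rot: [-0.001, 0.639, 0.77, -0.001]
contact_force: [0.1, 0.1, -2.9]
gripper_width: 0.288
grasp_force: 59.3
time: 8.62
tool_pos: [0.4884, -0.2883, 0.2322]
tool_rot: [-0.001, 0.639, 0.77, -0.001]
contact_force: [0.9, 0.0, -2.2]
gripper_width: 0.288
grasp_force: 59.3
```

```bash
python3 shift.py '{"aperture":[0,0],"sx":[0,0],"sy":[0,0],"sz":[0.04,0.04],"drx":[0,0],"dry":[0,0],"drz":[0,0]}'
python3 shift.py '{"aperture":[0,0],"sx":[0,0],"sy":[0,0],"sz":[0.04,0.02],"drx":[0,0],"dry":[0,0],"drz":[0,0]}'
python3 shift.py '{"aperture":[0,0],"sx":[0,0],"sy":[0,0],"sz":[0.02,0.02],"drx":[0,0],"dry":[0,0],"drz":[0,0]}'
```

```text
time: 8.88
tool_pos: [0.4883, -0.2883, 0.2282]
tool_rot: [-0.001, 0.639, 0.77, -0.001]
contact_force: [-0.2, 0.1, -2.3]
gripper_width: 0.288
grasp_force: 59.3
time: 9.12
tool_pos: [0.4883, -0.2883, 0.2251]
tool_rot: [-0.001, 0.639, 0.77, -0.001]
contact_force: [-0.3, -0.0, -1.9]
gripper_width: 0.291
grasp_force: 59.3
time: 9.38
tool_pos: [0.4884, -0.2883, 0.2234]
tool_rot: [-0.001, 0.639, 0.77, -0.0]
contact_force: [0.2, 0.1, -2.7]
gripper_width: 0.286
grasp_force: 59.3
```

```bash
for i in 1; do python3 shift.py '{"aperture":[0,0],"sx":[0,0],"sy":[0,0],"sz":[0.03,0.03],"drx":[0,0],"dry":[0,0],"drz":[0,0]}'
python3 shift.py '{"aperture":[0,0],"sx":[0,0],"sy":[0,0],"sz":[0.03,0.03],"drx":[0,0],"dry":[0,0],"drz":[0,0]}'
python3 shift.py '{"aperture":[0,0],"sx":[0,0],"sy":[0,0],"sz":[0.03,0.03],"drx":[0,0],"dry":[0,0],"drz":[0,0]}'; done | grep -E "pos|contact"
```

```text
tool_pos: [0.4884, -0.2883, 0.2203]
contact_force: [-0.2, -0.8, -1.9]
tool_pos: [0.4883, -0.2883, 0.2172]
contact_force: [-0.9, -1.3, -2.1]
tool_pos: [0.4883, -0.2883, 0.2142]
contact_force: [0.6, 0.3, -2.0]
```

```bash
for i in 1; do python3 shift.py '{"aperture":[0,0],"sx":[0,0],"sy":[0,0],"sz":[0.03,0.03],"drx":[0,0],"dry":[0,0],"drz":[0,0]}'
python3 shift.py '{"aperture":[0,0],"sx":[0,0],"sy":[0,0],"sz":[0.03,0.03],"drx":[0,0],"dry":[0,0],"drz":[0,0]}'
python3 shift.py '{"aperture":[0,0],"sx":[0,0],"sy":[0,0],"sz":[0.03,0.03],"drx":[0,0],"dry":[0,0],"drz":[0,0]}'; done | grep -E "pos|contact"
```

```text
tool_pos: [0.4884, -0.2884, 0.2118]
contact_force: [-2.2, 1.0, 4.1]
tool_pos: [0.4885, -0.2884, 0.2116]
contact_force: [-6.7, 5.4, 13.9]
tool_pos: [0.4886, -0.2885, 0.2115]
contact_force: [-11.3, 8.4, 24.6]
```

```bash
python3 shift.py '{"aperture":[0,0,0],"sx":[0,0,0],"sy":[0,0,0],"sz":[-0.08,-0.05,0],"drx":[0,0,0],"dry":[0,0,0],"drz":[0,0,0]}'; python3 shift.py '{"aperture":[0.4,0.4],"sx":[0,0],"sy":[0,0],"sz":[0,0],"drx":[0,0],"dry":[0,0],"drz":[0,0]}'; python3 shift.py '{"aperture":[0.7,0.7,0.7],"sx":[0,0,0],"sy":[0,0,0],"sz":[0,0,0],"drx":[0,0,0],"dry":[0,0,0],"drz":[0,0,0]}'
python3 - <<'E'
from h import *
a=manip.grab_frame("scene")[:,:,::-1];b=manip.grab_frame("side")[:,:,::-1]
cv2.imwrite("pics/c3.png",np.hstack([cv2.resize(a[90:290,60:260],(400,400)),cv2.resize(b[60:260,260:460],(400,400))]))
E
```

```text
time: 11.25
tool_pos: [0.4884, -0.2884, 0.2119]
tool_rot: [-0.001, 0.639, 0.77, -0.0]
contact_force: [-0.8, 0.2, 1.5]
gripper_width: 0.292
grasp_force: 59.9
time: 11.5
tool_pos: [0.4883, -0.2883, 0.2115]
tool_rot: [-0.001, 0.639, 0.77, -0.001]
contact_force: [0.8, -0.3, -0.3]
gripper_width: 0.397
grasp_force: 0.0
time: 11.88
tool_pos: [0.4883, -0.2883, 0.2118]
tool_rot: [-0.001, 0.639, 0.77, -0.001]
contact_force: [-0.4, -0.3, 0.7]
gripper_width: 0.699
grasp_force: 0.0
```

View pics/c3.png

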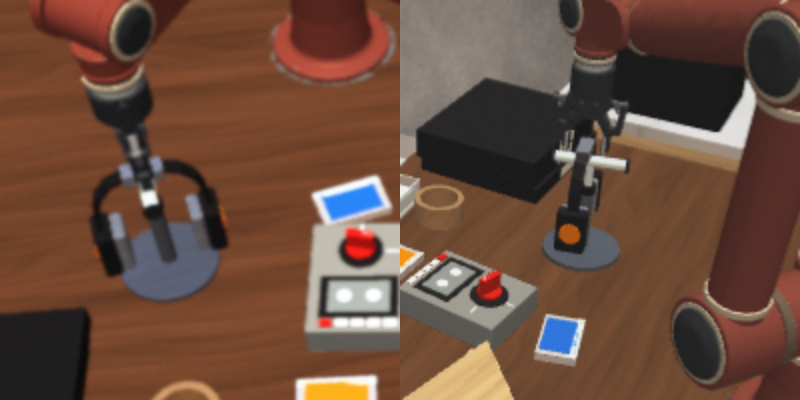

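In the tool's units: -0.04 m is -0.8, -0.025 m is -0.5.

```bash
python3 shift.py '{"aperture":[0.7,0.7,0.7,0.7],"sx":[0,0,0,0],"sy":[0,0,0,0],"sz":[-0.3,-0.5,-0.8,-0.8],"drx":[0,0,0,0],"dry":[0,0,0,0],"drz":[0,0,0,0]}'
python3 - <<'E'
from h import *
def drot(yaw): return R.from_matrix(np.c_[[np.cos(yaw),np.sin(yaw),0],[np.sin(yaw),-np.cos(yaw),0],[0,0,-1]])
s=manip.state();a=go(s["tool_pos"]+[0,0,.06],rot(s["tool_rot"]))
go([.53,0,.27],drot(1.0),a)
E
cat >> h.py <<'E'
def drot(yaw): return R.from_matrix(np.c_[[np.cos(yaw),np.sin(yaw),0],[np.sin(yaw),-np.cos(yaw),0],[0,0,-1]])
E
```

```text
time: 12.48
tool_pos: [0.4885, -0.2883, 0.3342]
tool_rot: [-0.0, 0.639, 0.77, -0.0]
contact_force: [1.2, -0.4, -0.4]
gripper_width: 0.696
grasp_force: 0.0
N 2 row [-0.   -0.   -0.03] [0. 0. 0.]
N 6 row [0.0497 0.0007 0.0207] [-0.0002  0.0001  0.1261]
```

In the tool's units: 0.0497 m is 0.994, -0.04 m is -0.8.

```bash
python3 shift.py '{"aperture":[1,1,1,1,1],"sx":[0,0.994,0.994,0.994,0.994],"sy":[0,0.014,0.014,0.014,0.014],"sz":[-0.8,0.2,0.2,0.4,0.4],"drx":[0,0,0,0,0],"dry":[0,0,0,0,0],"drz":[0,0.1261,0.1261,0.1261,0.1261]}'
python3 shift.py '{"aperture":[1,1,1],"sx":[0.994,0.994,0],"sy":[0.014,0.014,0],"sz":[0.4,0.4,0],"drx":[0,0,0],"dry":[0,0,0],"drz":[0.1261,0.1261,0]}'
python3 - <<'E'
from h import *
import json
c=manip.camera_params("wrist");im=manip.grab_frame("wrist")[:,:,::-1]
cv2.imwrite("pics/w2.png",im);json.dump({k:np.asarray(v).tolist() for k,v in c.items()},open("pics/w2.json","w"))
print(proj(c,[.545,0,.092]),manip.state()["joint_pos"])
b=manip.grab_frame("side")[:,:,::-1]
u=proj(c,[.545,0,.092]).astype(int);u0=np.clip(u-[65,60],0,[430,300]);print(u0)
cv2.imwrite("pics/c4.png",np.hstack([cv2.resize(im[u0[1]:u0[1]+120,u0[0]:u0[0]+130],None,fx=4,fy=4,interpolation=cv2.INTER_CUBIC),cv2.resize(b[60:260,300:416],None,fx=2.4,fy=2.4)]))
E
```

```text
time: 13.1
tool_pos: [0.4921, -0.0902, 0.3132]
tool_rot: [0.001, 0.812, 0.584, 0.0]
contact_force: [0.9, 0.7, 0.5]
gripper_width: 1.001
grasp_force: 0.0
time: 13.48
tool_pos: [0.53, 0.0027, 0.2707]
tool_rot: [-0.001, 0.877, 0.481, -0.002]
contact_force: [0.0, 0.0, 0.1]
gripper_width: 1.0
grasp_force: 0.0
[298.7466 181.4911] [-0.1379 -0.1951  1.7809 -0.0004  1.5583  0.4299]
[233 121]
```

View pics/c4.png

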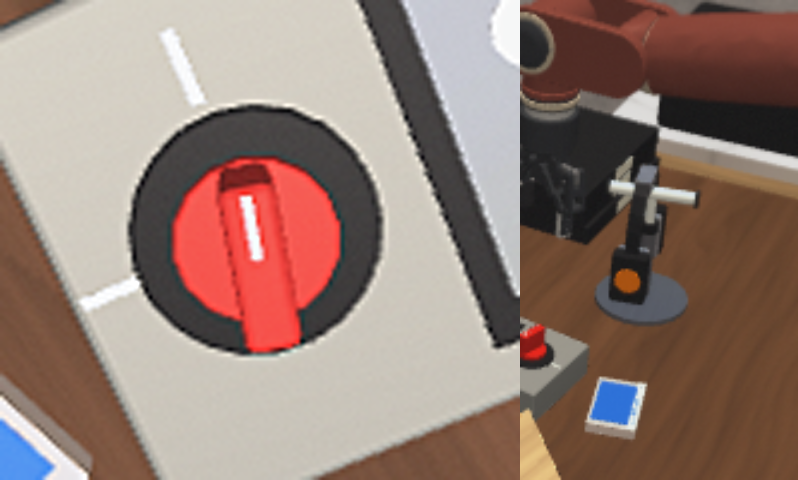

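Run:
```python
from h import *
import json
c=json.load(open("pics/w2.json"));c={k:np.array(v) for k,v in c.items()}
f=lambda u,v,z:atz(c,(233+u/4,121+v/4),z)
print("skirt",f(256,229,.069)); a=f(272,350,.099);b=f(248,187,.099);print("bar",a,b,(a+b)/2,np.linalg.norm(a-b))
m=f(245,198,.099)-f(258,260,.099)
print("yaw",np.arctan2(*(b-a)[1::-1]),np.arctan2(*m[1::-1]))
z0=f(82,305,.055)-f(138,285,.055);print("zero yaw",np.arctan2(*z0[1::-1]))
yaw=np.arctan2(*(b-a)[1::-1]);print("theta",np.pi-.143-yaw)
go([.547,0,.15],drot(yaw));
```

```text
skirt [ 0.5432 -0.0012  0.069 ]
bar [ 0.5334 -0.0225  0.099 ] [0.5496 0.0147 0.099 ] [ 0.5415 -0.0039  0.099 ] 0.04058656902678917
yaw 1.1595765690628843 1.2181721157049912
zero yaw 2.9279336161234686
theta 1.839016084526909
N 3 row [0.0027 0.0049 0.0409] [-0.0003  0.0003 -0.0527]
```

Run:
```python
from h import *
a=go([.5435,-.002,.14],drot(1.18));go([.5435,-.002,.077],drot(1.18),a)
```

```text
N 3 row [0.0015 0.0042 0.0443] [-0.0003  0.0003 -0.0595]
N 2 row [0.     0.     0.0315] [0. 0. 0.]
```

```bash
python3 shift.py '{"aperture":[0.7,0.7,0.7,0.7,0.7],"sx":[0.03,0.03,0.03,0,0],"sy":[0.084,0.084,0.084,0,0],"sz":[0.886,0.886,0.886,0.4,0.4],"drx":[0,0,0,0,0],"dry":[0,0,0,0,0],"drz":[-0.0595,-0.0595,-0.0595,0,0]}'
python3 shift.py '{"aperture":[0.7,0.7,0.7],"sx":[0,0,0],"sy":[0,0,0],"sz":[0.3,0.16,0],"drx":[0,0,0],"dry":[0,0,0],"drz":[0,0,0]}'
python3 shift.py '{"aperture":[0,0,0,0,0],"sx":[0,0,0,0,0],"sy":[0,0,0,0,0],"sz":[0,0,0,0,0],"drx":[0,0,0,0,0],"dry":[0,0,0,0,0],"drz":[0,0,0,0,0]}'
python3 - <<'E'
from h import *
s=manip.state();m=rot(s["tool_rot"]).as_matrix();print(np.arctan2(m[1,0],m[0,0]),s["ft_torque"],s["joint_pos"])
E
```

```text
time: 14.2
tool_pos: [0.5441, -0.0031, 0.0998]
tool_rot: [0.0, 0.832, 0.555, 0.0]
contact_force: [0.3, 0.4, 0.3]
gripper_width: 0.702
grasp_force: 0.0
time: 14.58
tool_pos: [0.543, -0.0021, 0.0758]
tool_rot: [-0.001, 0.831, 0.556, -0.001]
contact_force: [-0.0, -0.4, -0.3]
gripper_width: 0.696
grasp_force: 0.0
time: 15.2
tool_pos: [0.5424, -0.0015, 0.0768]
tool_rot: [-0.002, 0.831, 0.556, -0.001]
contact_force: [-5.7, 1.2, 6.5]
gripper_width: 0.148
grasp_force: 60.2
1.1782540489367754 [ 0.3208  0.8129 -0.0469] [-0.1405  0.0079  1.9297  0.0009  1.208   0.2517]
```

```bash
python3 shift.py '{"aperture":[0,0,0,0,0],"sx":[0,0,0,0,0],"sy":[0,0,0,0,0],"sz":[0,0,0,0,0],"drx":[0,0,0,0,0],"dry":[0,0,0,0,0],"drz":[-0.1,-0.15,-0.15,-0.15,-0.15]}'
python3 shift.py '{"aperture":[0,0,0,0,0],"sx":[0,0,0,0,0],"sy":[0,0,0,0,0],"sz":[0,0,0,0,0],"drx":[0,0,0,0,0],"dry":[0,0,0,0,0],"drz":[-0.15,-0.15,-0.15,-0.15,-0.15]}'
python3 - <<'E'
from h import *
s=manip.state();m=rot(s["tool_rot"]).as_matrix();print(np.arctan2(m[1,0],m[0,0]),s["ft_torque"],s["joint_pos"])
E
```

```text
time: 15.82
tool_pos: [0.5406, -0.0014, 0.0768]
tool_rot: [-0.004, 0.588, 0.809, -0.002]
contact_force: [-13.2, 2.7, 12.3]
gripper_width: 0.151
grasp_force: 61.1
time: 16.45
tool_pos: [0.5391, -0.0025, 0.0768]
tool_rot: [-0.006, 0.251, 0.968, -0.002]
contact_force: [-20.0, -2.6, 15.8]
gripper_width: 0.151
grasp_force: 61.6
2.633673617207257 [-0.3963  3.0253 -0.0749] [-0.1413  0.0066  1.9312 -0.003   1.2169 -1.2031]
```

In the tool's units: 0.0044 m is 0.088, -0.0024 m is -0.048.

```bash
python3 shift.py '{"aperture":[0,0,0],"sx":[0.088,0,0],"sy":[-0.048,0,0],"sz":[-0.04,0,0],"drx":[0,0,0],"dry":[0,0,0],"drz":[0,-0.1,-0.08]}'
python3 - <<'E'
from h import *
s=manip.state();m=rot(s["tool_rot"]).as_matrix();print(np.arctan2(m[1,0],m[0,0]),s["ft_torque"],s["joint_pos"][5],s["joint_efforts"][5])
E
python3 shift.py '{"aperture":[0,0,0],"sx":[0,0,0],"sy":[0,0,0],"sz":[0,0,0],"drx":[0,0,0],"dry":[0,0,0],"drz":[-0.06,-0.06,-0.03]}'
python3 - <<'E'
from h import *
s=manip.state();m=rot(s["tool_rot"]).as_matrix();print(np.arctan2(m[1,0],m[0,0]),s["ft_torque"],s["joint_pos"][5],s["joint_efforts"][5])
E
```

```text
time: 16.82
tool_pos: [0.5385, -0.003, 0.0769]
tool_rot: [0.0, 0.165, 0.986, -0.001]
contact_force: [5.3, -4.7, -8.6]
gripper_width: 0.145
grasp_force: 60.6
2.810139881560391 [-0.6443 -0.8478 -0.1036] -1.381658545652447 0.4473269172012806
time: 17.2
tool_pos: [0.5384, -0.0034, 0.0769]
tool_rot: [0.0, 0.091, 0.996, -0.001]
contact_force: [5.1, -4.8, -8.9]
gripper_width: 0.151
grasp_force: 60.6
2.9585156545400055 [-0.7628 -0.796   0.0001] -1.5300225063996884 0.10023274691775441
```

```bash
python3 shift.py '{"aperture":[0,0],"sx":[0,0],"sy":[0,0],"sz":[0,0],"drx":[0,0],"dry":[0,0],"drz":[-0.04,-0.04]}'
python3 - <<'E'
from h import *
s=manip.state();m=rot(s["tool_rot"]).as_matrix();print(np.arctan2(m[1,0],m[0,0]),s["ft_torque"],s["joint_pos"][5],s["joint_efforts"][5])
E
python3 shift.py '{"aperture":[0,0],"sx":[0,0],"sy":[0,0],"sz":[0,0],"drx":[0,0],"dry":[0,0],"drz":[-0.03,-0.03]}'
python3 - <<'E'
from h import *
s=manip.state();m=rot(s["tool_rot"]).as_matrix();print(np.arctan2(m[1,0],m[0,0]),s["ft_torque"],s["joint_pos"][5],s["joint_efforts"][5])
E
```

```text
time: 17.45
tool_pos: [0.5384, -0.0034, 0.077]
tool_rot: [0.0, 0.053, 0.999, -0.001]
contact_force: [3.5, -6.2, -8.2]
gripper_width: 0.148
grasp_force: 67.7
3.035552390509242 [-0.9577 -0.6844 -1.3904] -1.6075321858736977 -1.121247075498104
time: 17.7
tool_pos: [0.5384, -0.0035, 0.077]
tool_rot: [-0.0, 0.025, 1.0, -0.001]
contact_force: [4.2, -5.3, -7.1]
gripper_width: 0.148
grasp_force: 93.7
3.0909408687259923 [-0.9849 -0.5834 -2.4753] -1.6638952014548534 -2.2873912006616592
```

The manual's scale: shifts go in units of 50 mm. Converting my numbers, -0.05 m is -1, -0.03 m is -0.6.

```bash
python3 shift.py '{"aperture":[0,0.6,0.6,0.6],"sx":[0,0,0,0],"sy":[0,0,0,0],"sz":[0,0,0,0],"drx":[0,0,0,0],"dry":[0,0,0,0],"drz":[0.09,0,0,0]}'
python3 shift.py '{"aperture":[0.6,0.6,0.6,0.6,0.6],"sx":[0,0,0,0,0],"sy":[0,0,0,0,0],"sz":[-0.6,-1,-1,-1,0],"drx":[0,0,0,0,0],"dry":[0,0,0,0,0],"drz":[0,0,0,0,0]}'
python3 - <<'E'
from h import *
im=manip.grab_frame("wrist")[:,:,::-1];c=manip.camera_params("wrist")
a=manip.grab_frame("scene")[:,:,::-1]
u=proj(c,[.54,-.002,.092]).astype(int);u0=np.clip(u-[50,50],0,[460,320]);z=proj(c,[.54-.06*np.cos(.143),-.002+.06*np.sin(.143),.055]);print(u0,z)
print(manip.state()["time"])
cv2.imwrite("pics/c5.png",np.hstack([cv2.resize(im[u0[1]:u0[1]+100,u0[0]:u0[0]+100],None,fx=4,fy=4,interpolation=cv2.INTER_CUBIC),cv2.resize(a[90:290,60:260],(400,400))]))
E
```

```text
time: 18.2
tool_pos: [0.5383, -0.0019, 0.0784]
tool_rot: [-0.001, 0.066, 0.998, 0.0]
contact_force: [-0.3, 0.8, -0.2]
gripper_width: 0.602
grasp_force: 0.0
time: 18.82
tool_pos: [0.541, -0.0023, 0.2645]
tool_rot: [0.005, 0.066, 0.998, -0.0]
contact_force: [-0.2, 0.1, 0.5]
gripper_width: 0.598
grasp_force: 0.0
[232 139] [283.4946 121.0667]
18.925
```

View pics/c5.png

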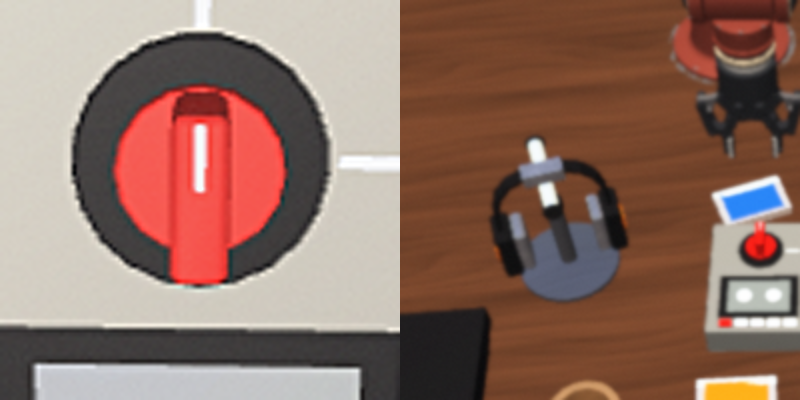

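The knob's mark at (201,158) lines up with the zero dash at (203,12). The headset hangs level over the bar, and the gripper is clear of everything.

```bash
python3 -c "
from plant import manip
print(manip.job_done())"
```

```text
the job is handed in; nothing more can be done
None
```

I hung the headset over the T-stand's bar and let it go, turned the red knob back to its zero stop in one grasp, and handed the job in at about 19 s; the hand-in returned no verdict.

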